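# Empty the grinding balls from a tumbler drum

## Robot

A 7-joint arm with a two-finger parallel gripper is mounted at the origin on a cart in front of the work surface, level with it; the furniture and walls round the work are solid. World frame = base frame: x ahead of the robot, y to its left, z up, the work surface at z = 0. Lengths are in m, angles in degrees, forces in N, time in s.
With the tool pointing down it reaches from about 0.425 to 0.875 m from the base axis. Payload 4.7 kg.
Tool frame: the origin (TCP) lies at the very end of the fingers, on their centre line; the grasp point (between the pads) lies 19 mm behind it; z points along the fingers, y is the line along which they close (so a half turn about z gives the same grasp; the last joint's range is limited). The gripper opens to 87 mm and grips with 3 to 60 N. Pads are 19 mm wide; open, the fingers measure 117 mm over their backs; the gripper's body (75 mm by 190 mm) begins 51 mm behind the grasp point.
Start: joints at [-63.421, 18.392, -4.016, 83.108, 1.295, 78.541, -3.26], TCP at [0.283, 0.585, 0.223] pointing down, gripper open.
Joint ranges: [-163.93, 163.93], [-17.29, 119.83], [-79.2, 71.16], [3.27, 140.29], [-89.18, 269.18], [5.43, 117.66], [-154.24, 154.24]. Speed limits (degrees/s): [147.25, 147.25, 180, 180, 180, 180, 180].

## Interface

Orientations are given as [roll, pitch, yaw] about the fixed x, y, z axes, in that order (R = Rz(yaw) Ry(pitch) Rx(roll)).
In Python, from cell import telemetry, cams, env gives the robot as it stands.
- The arm moves only by the tool arm_command, never from a script. Its argument "series" is text: rows parted by semicolons, each of 5 numbers parted by spaces: the shift along the tool's x, y, z in mm, then the turn about the tool's z in rad, then the closure in counts, from 0 (fully open) to 255 (shut). A call has 1 to 20 rows; each row shifts and turns the commanded pose from where the row before left it, along the tool's axes as they then stand; what a row does not reach is not made up. A row lasts 1/12 s, in which the tool goes at most 41.7 mm and 7.16 degrees, less where a joint would pass 70% of its speed; a pose out of reach is approached as far as the arm can. A call is refused whole if a number of a shift passes 41.7 or a number of a turn 0.125, either way. A call with a gripper value outside its range is refused whole. The fingers move at their own pace and stop on an object; "squeeze" is the grip in N (left out, the last holds). Time passes only in rows, so rows that do not move let the fingers close. It gives the time, the measured TCP pose, the force, the opening and the grip force at its end, in the units of the state.
- telemetry.get_obs(): the state, without advancing time (a new reading comes with each control period).
- cams.read_camera(name): name is "scene" or "side" or "wrist"; returns the picture (384x512x3 uint8, blue, green, red); there is no depth.
- cams.calibration(name): a dict with "K" (3x3 intrinsics, pixels), "dist" ([k1, k2, p1, p2, k3] as OpenCV has them; the pictures are not rectified), "origin" and "rotation" of the camera in the world; the wrist camera has in their place "hand_eye" (4x4, takes a point from camera to tool coordinates, whose origin is the TCP and whose axes are the flange's). Camera axes: x right, y down, z forward; pixel columns grow to the right and rows downward; lengths in m; the calibration is good to about 2 mm. A picture is of the moment at which its call begins: read the wrist's pose just before it. calibration takes no time and is no camera call.
- env.sign_off(): hands the job in; it is judged then, once.
The state is a dict: "time_s": time; "qpos": joint angles; "joint_velocities": joint speeds; "effort": joint torques, N m; "tool_pos": TCP position; "tool_rot": TCP orientation; "force": force on the tool from outside, world axes, zero at the start; "wrist_torque": the same for the moment, N m; "grip_width": finger opening in m; "grasp_force": force on a finger pad.
Only numpy, scipy, OpenCV 4.12 (cv2) and the standard library are available. Lean on these libraries where they do the work, as an engineer would, in place of code of your own. Each camera call takes 0.05 s, during which the arm holds its last target. There are 200 camera calls.

## Task

The bench tumbler's drum holds four steel grinding balls. First push the catch pan fully home under the drum, then turn the drum by its crank until the open port in its side faces straight down and all four balls have dropped into the pan; let go and leave the drum so, port down, pan still home. Do not shift or knock over the beaker, jar and vial standing near it.

Things in the scene. Friction and masses are not known exactly. Their poses are not given: they have to be found in the camera images.
- tumbler: Tumbler fixed to the worktop, 150x164 mm, 270 high. Origin on the worktop under the drum's middle; x points from crank side (front) to rear, y left, z up. Its front is a clear splash shield, front face at x -63 mm, 162 wide, from 82 to 270 mm high, before which crank and pan tab stand: work the crank with the tool leaning back to the front, some 30 deg from vertical, the tab likewise. Drum axis along x, 150 mm high.
- drum (a joint): Drum angle about the tumbler's +x, rad. 0: port straight up, crank grip straight left (+y). Positive takes the grip from left over the top to the right and the port from the top over the right to the bottom; at 3.14 (or -3.14) the port is straight down and the grip straight right. No stops, turns both ways, stays where left (friction 0.12 Nm, about 2.5 N at the grip).
- crank_grip (a point): Holding point on the axis of the crank's black round grip: a 14 mm bar parallel to the drum axis, 50 mm from it, reaching from the crank arm (23 mm to the rear of this point) to 14 mm in front of it. Point 31 mm in front of the shield, 94 mm in front of the drum's middle. It circles in the tumbler's y-z plane; the bar may turn between the fingers. z axis: as the port's.
- port (a point): Middle of the open port, a slot 70 mm long (along the axis), 38 mm wide, between two raised steel lips in the drum's side; its z axis points out of the port. Drum 80 mm long, 92 mm diameter (84 inside). The port is a quarter turn ahead of the crank grip, clockwise seen from the front.
- pan (a joint): How far the steel catch pan is drawn out to the front, m. 0: fully home at its stop, centred under the drum. It slides with about 1.5 N friction and stays where left.
- pan_tab (a point): Middle of the front face of the pan's upright push tab (60 wide, 6 thick, from 12 to 48 mm above the worktop; this point 30 mm above it). Push along the tumbler's +x. With the pan home it is 42 mm in front of the shield. Axes as the tumbler's.
- pan_floor (a point): Centre of the pan's inner floor, 5 mm above the worktop; pan inside 92 mm (x) by 110 mm (y), walls 33 mm high above the floor. Axes as the tumbler's.
- ball_0_center (a point): Centre of a loose steel grinding ball, 16 mm diameter, 17 g, at the start inside the drum.
- ball_1_center (a point): Centre of a loose steel grinding ball, 16 mm diameter, 17 g, at the start inside the drum.
- ball_2_center (a point): Centre of a loose steel grinding ball, 16 mm diameter, 17 g, at the start inside the drum.
- ball_3_center (a point): Centre of a loose steel grinding ball, 16 mm diameter, 17 g, at the start inside the drum.
- beaker_mid (a point): Bystander: centre of a loose glass beaker, 52 mm diameter, 66 mm high, half-way up; upright, to the right in front of the tumbler.
- jar_mid (a point): Bystander: centre of a loose white jar, 49 mm diameter, 70 mm high, half-way up; upright, to the right of the tumbler.
- vial_mid (a point): Bystander: centre of a small loose glass vial, 16 mm diameter, 48 mm high, half-way up; upright, to the left in front of the tumbler.

How it is judged (in metres and radians):
On the way, in this order (a step that is already met when the one before it is completed fails the run):
1. the catch pan is pushed home under the drum (within 8 mm of its stop) (value of joint pan below 0.008 m), for 0.2 s.
2. with the pan home, the port faces down (within about 22 degrees) and all four balls are in the pan (value of joint pan below 0.008 m and angle between port's own z axis and vertical above 2.75 rad and z of ball_0_center in the frame of pan_floor between 0 and 0.03 m and x of ball_0_center in the frame of pan_floor between -0.047 and 0.047 m and y of ball_0_center in the frame of pan_floor between -0.056 and 0.056 m and z of ball_1_center in the frame of pan_floor between 0 and 0.03 m and x of ball_1_center in the frame of pan_floor between -0.047 and 0.047 m and y of ball_1_center in the frame of pan_floor between -0.056 and 0.056 m and z of ball_2_center in the frame of pan_floor between 0 and 0.03 m and x of ball_2_center in the frame of pan_floor between -0.047 and 0.047 m and y of ball_2_center in the frame of pan_floor between -0.056 and 0.056 m and z of ball_3_center in the frame of pan_floor between 0 and 0.03 m and x of ball_3_center in the frame of pan_floor between -0.047 and 0.047 m and y of ball_3_center in the frame of pan_floor between -0.056 and 0.056 m), for 0.2 s.
At the end, for the whole second after the job is handed in: The pan is home (within 8 mm), the drum is still with its port facing down (within 22 degrees of straight down), and all four balls lie in the pan (all of step 2 and velocity of joint drum between -0.05 and 0.05 rad/s); the robot touches nothing.
It fails at once if the beaker is shifted by more than 20 mm or tipped (distance of beaker_mid from where it was at the start of the episode above 0.02 m or angle between beaker_mid's own z axis and vertical above 0.35 rad).
It fails at once if the jar is shifted by more than 20 mm or tipped (distance of jar_mid from where it was at the start of the episode above 0.02 m or angle between jar_mid's own z axis and vertical above 0.35 rad).
It fails at once if the vial is shifted by more than 20 mm or tipped (distance of vial_mid from where it was at the start of the episode above 0.02 m or angle between vial_mid's own z axis and vertical above 0.35 rad).
It also fails if it takes over 51 s, if anything falls off the work surface, if the arm or the gripper's body presses on something with over 40 N, if the wrist force passes 120 N, or if a joint passes its speed limit or range.

## Working session

There is one attempt and no reset: what is moved stays moved. The work goes in short steps, Python scripts to look and compute and a tool call to move; the robot and the scene stay as the last step left them, time stands still between calls to the robot, and variables do not carry over. Pictures are saved under pics/ and viewed, at most 10 in all, crops included, and the job is handed in when it is done.

Besides the shell and the picture viewer there is one more tool, called after "Call:" by a JSON object that holds its "fn" and its "kwargs", one argument or row to a line. arm_command: Moves the arm, as the interface text tells. Its arguments: {"type":"object","properties":{"series":{"type":"string"},"squeeze":{"type":"number"}},"required":["series"]}

```bash
mkdir -p pics; ls; python3 - <<'E'
from cell import telemetry,cams
import cv2,numpy as np
print(telemetry.get_obs())
for n in("scene","side"):
    im=cams.read_camera(n); cv2.imwrite(f"pics/{n}0.png",cv2.resize(im,(800,600),interpolation=cv2.INTER_CUBIC))
    c=cams.calibration(n); print(n,np.round(c["K"],1).tolist(),c["dist"],c["origin"],np.round(c["rotation"],4).tolist())
print(cams.calibration("wrist"))
E
```

```text
pics
{'time_s': 0.0, 'qpos': array([-63.41903443,  18.43944905,  -4.01556152,  83.17533646,
         1.29407954,  78.54117987,  -3.25878552]), 'joint_velocities': array([-0.06150299, -0.04320166, -0.04564542,  0.03461938, -0.05118553,
        0.0544527 ,  0.02182363]), 'effort': array([-2.78246225e-04, -4.91281772e+01, -4.03993204e-01, -3.12524021e+01,
       -6.38613151e-02,  4.40274342e-02,  1.85097238e-04]), 'tool_pos': array([0.28242213, 0.5848149 , 0.2214533 ]), 'tool_rot': array([-1.79889228e+02,  4.89070529e-03,  1.54229858e+02]), 'force': array([ 0.10299938, -0.19812265, -0.91336124]), 'wrist_torque': array([-0.01358635,  0.05104108, -0.05241984]), 'grasp_force': 0.0, 'grip_width': 0.08687885715752107}
scene [[437.8, 0.0, 250.2], [0.0, 437.8, 191.5], [0.0, 0.0, 1.0]] [-0.13500284  0.          0.          0.          0.        ] [0.53430211 0.77770814 0.56740422] [-117.1696, 0.6128, -174.9278]
side [[404.0, 0.0, 256.6], [0.0, 404.0, 200.9], [0.0, 0.0, 1.0]] [0.00771217 0.         0.         0.         0.        ] [ 1.01058272 -0.23465742  0.90185713] [-150.7793, -0.2567, 69.3515]
{'K': array([[298.91752338,   0.        , 252.37521419],
       [  0.        , 298.91752338, 192.11483568],
       [  0.        ,   0.        ,   1.        ]]), 'dist': array([-0.04495977,  0.        ,  0.        ,  0.        ,  0.        ]), 'hand_eye': array([[-3.30821993e-05, -9.52309558e-01, -3.05133585e-01,
         8.50521595e-02],
       [ 9.99999937e-01, -1.38923701e-04,  3.25156510e-04,
        -3.93042827e-04],
       [-3.52039939e-04, -3.05133555e-01,  9.52309503e-01,
        -1.63375746e-01],
       [ 0.00000000e+00,  0.00000000e+00,  0.00000000e+00,
         1.00000000e+00]])}
```

View pics/scene0.png

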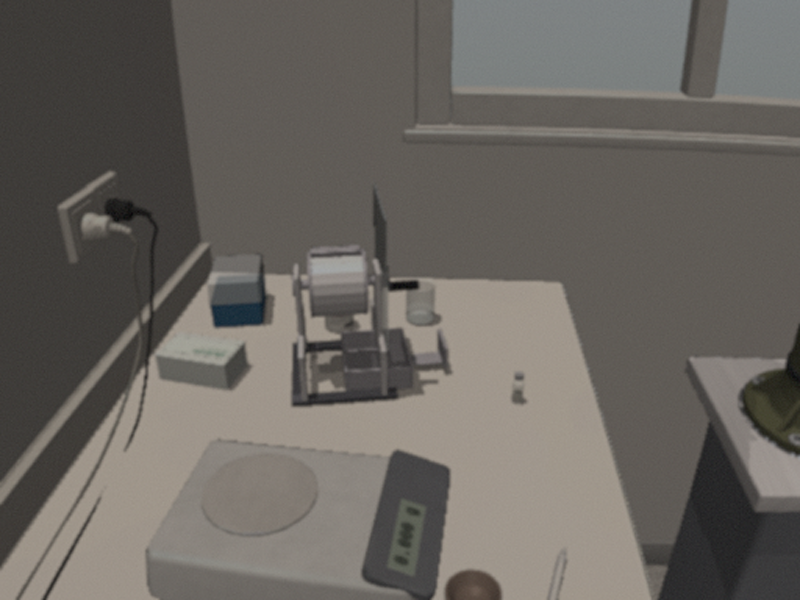

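View pics/side0.png

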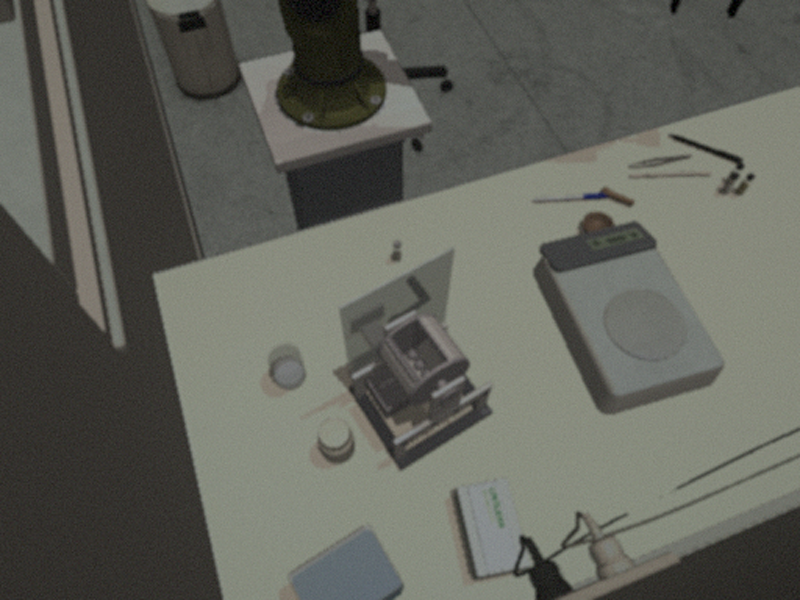

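The scene camera, from the left, shows the tumbler at (340,320), the pan drawn out with its tab at (443,350), and the grip pointing forward at (403,286). The vial is at (518,388) and the beaker at (420,302). The side camera, from behind, shows the port roughly up, the shield's top corners at (340,307) and (453,250), the beaker at (287,368), the jar at (336,438) and the vial at (396,250). I'll enlarge both views to measure more exactly.

```bash
python3 - <<'E'
from cell import cams
import cv2,numpy as np
for n,(x,y,w,h) in {"scene":(185,115,160,150),"side":(165,145,160,150)}.items():
    im=np.mean([cams.read_camera(n) for _ in range(4)],axis=0)[y:y+h,x:x+w]
    im=np.clip(im*1.5,0,255).astype(np.uint8)
    cv2.imwrite(f"pics/{n}1.png",cv2.resize(im,None,fx=4,fy=4,interpolation=cv2.INTER_CUBIC))
E
```

```text
(no output)
```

View pics/scene1.png

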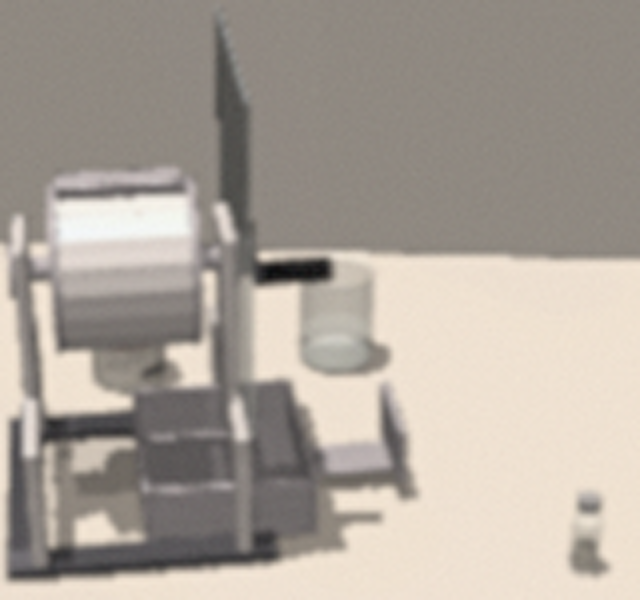

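View pics/side1.png

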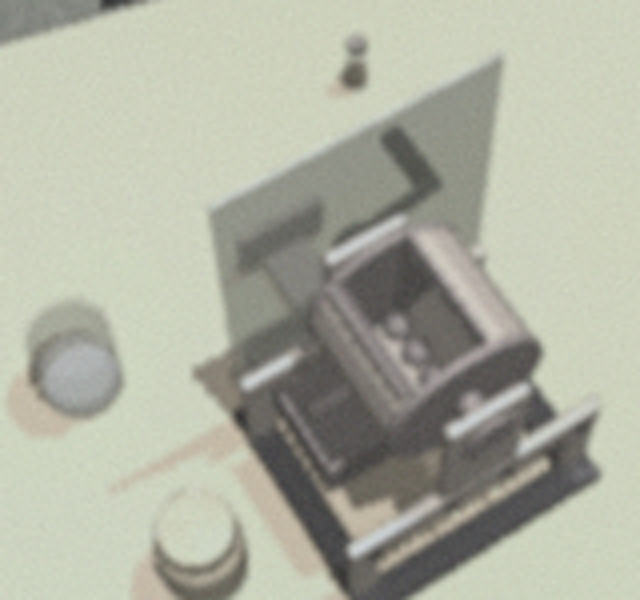

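The scene crop shows the grip's front end at (331,268), the tab's top edge from (387,385) to (405,428), and beaker, vial and pan clearly. The side crop shows the shield's top corners at (211,211) and (502,58), the grip end at (390,132) and its root at (430,185), and the tab through the shield at (238,245)-(322,210). The port faces up and holds the balls. Next I fit all poses to these points.

```bash
cat > h.py <<'E'
from cell import cams
import cv2,numpy as np
from scipy.spatial.transform import Rotation as Ro
CAL={n:cams.calibration(n) for n in("scene","side")}
def proj(n,P):
    c=CAL[n]; R=Ro.from_euler("xyz",c["rotation"],degrees=True).as_matrix()
    P=np.atleast_2d(P); return cv2.projectPoints(((P-c["origin"])@R),np.zeros(3),np.zeros(3),c["K"],c["dist"])[0][:,0]
OFF={"scene":(185,115),"side":(165,145)}
def tw(p,P):
    x,y,yaw=p[:3]; return Ro.from_euler("z",yaw).apply(P)+[x,y,0]
def grip(th,dx): return [-.094+dx,.05*np.cos(th),.15+.05*np.sin(th)]
E
cat > fit.py <<'E'
from h import *
from scipy.optimize import least_squares
def model(p):
    th,d=p[3],p[4]; T=lambda P:tw(p,P)
    tab=lambda y,z:T([-.105-d,y,z])
    v=lambda i,z:np.array([p[i],p[i+1],z])
    return [("scene",T(grip(th,-.014)),(331,268)),("side",T(grip(th,-.014)),(390,132)),("side",T(grip(th,.020)),(432,185)),
    ("side",T([-.063,-.081,.27]),(211,211)),("side",T([-.063,.081,.27]),(502,58)),
    ("scene",T([-.063,-.081,.27]),(218,14)),("scene",T([-.063,.081,.27]),(247,107)),
    ("scene",tab(-.03,.048),(387,385)),("scene",tab(.03,.048),(405,428)),
    ("side",tab(-.03,.048),(238,243)),("side",tab(.03,.048),(322,205)),
    ("scene",v(5,.048),(590,495)),("scene",v(5,0),(588,567)),("side",v(5,0),(353,84)),("side",v(5,.048),(356,40)),
    ("scene",v(7,.066),(337,270)),("scene",v(7,0),(337,351)),("side",v(7,0),(80,378)),("side",v(7,.066),(70,337)),
    ("side",v(9,.07),(197,530)),("side",v(9,0),(203,570))]
def res(p):
    return np.concatenate([proj(n,P)[0]-(np.array(q)/4+OFF[n]) for n,P,q in model(p)])
best=None
for yaw in np.radians([-60,-30,0,30]):
    s=least_squares(res,[.6,.1,yaw,0.2,.05,.5,.2,.6,-.1,.7,-.1],loss="soft_l1")
    if best is None or s.cost<best.cost: best=s
p=best.x;print(best.cost,"x,y %.4f %.4f yaw %.2f th %.2f d %.4f"%(p[0],p[1],*np.degrees(p[2:4]),p[4]),np.round(p[5:],4))
print(np.round(res(p).reshape(-1,2),1).tolist())
np.save("p.npy",p)
E
python3 fit.py
```

```text
15.182083877477528 x,y 0.6932 -0.0784 yaw 11.96 th 14.17 d 0.0498 [ 0.4331 -0.0214  0.5813 -0.2525  0.7196 -0.2189]
[[-1.1, 0.2], [0.5, 0.5], [-1.3, -1.3], [-0.4, -0.9], [0.6, -2.2], [-1.0, -2.7], [-0.2, -1.0], [-1.1, -1.6], [-0.9, 0.4], [-0.3, -0.9], [-0.2, -2.9], [-0.1, -0.3], [-1.3, -0.1], [0.4, -1.2], [-0.4, -0.7], [-0.1, -0.5], [-0.3, 1.3], [0.6, 0.5], [-1.2, -0.9], [-0.6, 0.0], [0.6, -0.1]]
```

Fit residuals are about 1 px, and the sizes and heights agree. The tool's tilt can't be commanded, so I work with it vertical. To push the tab without hitting the crank grip, I'll use the left finger of the half-open gripper with the body offset to the right. First I raise the tool and square it to the tumbler (yaw 192).

Call:
{"fn": "arm_command", "kwargs": {
  "series": "0 0 -15 -0.11 115; 0 0 -15 -0.11 115; 0 0 -15 -0.11 115; 0 0 -15 -0.11 115; 0 0 -15 -0.11 115; 0 0 -15 -0.11 115; 0 0 0 0 115"
}}

```text
time_s: 1.08
tool_pos: [0.2832, 0.5865, 0.3163]
tool_rot: [179.7, 0.2, -167.8]
force: [-0.4, 0.4, 0.9]
grip_width: 0.0511
grasp_force: 0.0
```

Call:
{"fn": "arm_command", "kwargs": {
  "series": "-10 -40 0 0 67; -10 -40 0 0 67; -10 -40 0 0 67; -10 -40 0 0 67; -5 -40 0 0 67; -5 -40 0 0 67; 0 -40 0 0 67; 0 -40 0 0 67; 0 -40 0 0 67; 0 -40 0 0 67; 0 -40 0 0 67; 0 -40 0 0 67; 0 -40 0 0 67; 0 -40 0 0 67; 0 -40 0 0 67; 5 -40 0 0 67; 5 -40 0 0 67; 3 -40 0 0 67; 3 -40 0 0 67; 0 -38 0 0 67"
}}

```text
time_s: 2.75
tool_pos: [0.4815, -0.1905, 0.3122]
tool_rot: [180.0, 0.0, -168.2]
force: [0.6, -0.2, -0.8]
grip_width: 0.0641
grasp_force: 0.0
```

```bash
python3 - <<'E'
from h import *
from cell import telemetry
p=np.load("p.npy")
o=telemetry.get_obs(); im=cams.read_camera("wrist"); cv2.imwrite("pics/w0.png",cv2.resize(im,(800,600),interpolation=cv2.INTER_CUBIC))
print(o["tool_pos"],o["tool_rot"],o["grip_width"],o["qpos"].round(0))
f=lambda q:np.round(Ro.from_euler("z",-p[2]).apply(np.array(q)-[p[0],p[1],0]),4)
print("tcp in tumbler",f(o["tool_pos"]),"beaker",f([p[7],p[8],0]),"vial",f([p[5],p[6],0]),"jar",f([p[9],p[10],0]))
R=Ro.from_euler("xyz",o["tool_rot"],degrees=True).as_matrix();c=cams.calibration("wrist");H=c["hand_eye"]
Rc=R@H[:3,:3];t=R@H[:3,3]+o["tool_pos"]
for n,P in dict(gripfront=tw(p,grip(p[3],-.014)),tabL=tw(p,[-.105-p[4],.03,.048]),tabR=tw(p,[-.105-p[4],-.03,.048]),sL=tw(p,[-.063,.081,.27]),sR=tw(p,[-.063,-.081,.27]),beakertop=[p[7],p[8],.066],vialtop=[p[5],p[6],.048]).items():
    q=cv2.projectPoints(((np.array(P)-t)@Rc)[None],np.zeros(3),np.zeros(3),c["K"],c["dist"])[0].ravel()*1.5625;print(n,q.round())
E
```

```text
[ 0.48154979 -0.19050722  0.31216142] [ 1.79975739e+02  3.51587813e-02 -1.68212508e+02] 0.06409179785042096 [-18.  -1.  37.  95.   0.  86. 120.]
tcp in tumbler [-0.2303 -0.0658  0.3122] beaker [-0.1456 -0.1471  0.    ] vial [-0.2427  0.1097  0.    ] jar [-0.0033 -0.1429  0.    ]
gripfront [541. 430.]
tabL [492. 323.]
tabR [431. 323.]
sL [638. 594.]
sR [369. 598.]
beakertop [309. 339.]
vialtop [583. 233.]
```

View pics/w0.png

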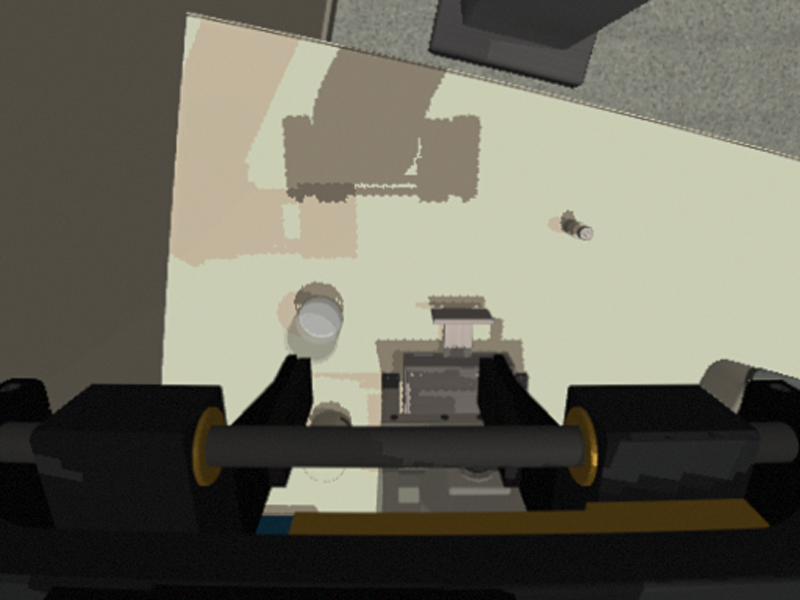

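The wrist view matches the fit to about 3 px: tab top edge at (431-492,320), vial at (586,233), beaker at (315,330). Next I descend in front of the tab.

Call:
{"fn": "arm_command", "kwargs": {
  "series": "0 3 30 0 67; 0 0 40 0 67; 0 0 40 0 67; 0 0 40 0 67; 0 0 40 0 67; 0 0 40 0 67; 0 0 30 0 67; 0 0 20 0 67; 0 0 10 0 67; -10 0 0 0 67; -15 0 0 0 67; -15 0 0 0 67; -10 0 0 0 67; -8 0 0 0 67; -8 0 0 0 67; -8 0 0 0 67; -8 0 0 0 67"
}}

```text
time_s: 4.22
tool_pos: [0.5623, -0.1681, 0.0228]
tool_rot: [180.0, -0.0, -168.0]
force: [-1.5, -0.5, 0.7]
grip_width: 0.0642
grasp_force: 0.9
```

Call:
{"fn": "arm_command", "kwargs": {
  "series": "-8 0 0 0 67; -8 0 0 0 67; -6 0 0 0 67; -4 0 0 0 67; -3 0 0 0 67; 0 0 0 0 67"
}}

```text
time_s: 4.72
tool_pos: [0.5891, -0.1623, 0.0223]
tool_rot: [180.0, -0.2, -168.0]
force: [-4.7, -1.0, 3.6]
grip_width: 0.0642
grasp_force: 2.2
```

Call:
{"fn": "arm_command", "kwargs": {
  "series": "-3 0 0 0 67; -2 0 0 0 67; 0 0 0 0 67"
}}

```text
time_s: 4.97
tool_pos: [0.5891, -0.1623, 0.0221]
tool_rot: [179.8, -0.7, -168.0]
force: [-16.2, -1.7, 12.2]
grip_width: 0.0641
grasp_force: 7.8
```

Call:
{"fn": "arm_command", "kwargs": {
  "series": "5 0 0 0 67; 10 0 0 0 67; 20 0 0 0 67; 30 0 0 0 67; 25 0 0 0 67; 15 0 -10 0 67; 0 0 -30 0 67; 0 0 -40 0 67; 0 0 -40 0 67; 0 0 -40 0 67; 0 0 -40 0 67; 0 0 -40 0 67; 0 0 -30 0 67; 0 0 -10 0 67; 0 0 0 0 67"
}}

```text
time_s: 6.22
tool_pos: [0.4941, -0.1831, 0.3056]
tool_rot: [-179.9, 0.4, -167.9]
force: [1.0, 0.5, -0.2]
grip_width: 0.0643
grasp_force: 0.0
```

```bash
python3 - <<'E'
from h import *
from cell import telemetry
p=np.load("p.npy")
o=telemetry.get_obs(); im=cams.read_camera("wrist")
f=lambda q:np.round(Ro.from_euler("z",-p[2]).apply(np.array(q)-[p[0],p[1],0]),4)
print(o["tool_pos"],o["tool_rot"],"tcp in tumbler",f(o["tool_pos"]))
R=Ro.from_euler("xyz",o["tool_rot"],degrees=True).as_matrix();c=cams.calibration("wrist");H=c["hand_eye"]
Rc=R@H[:3,:3];t=R@H[:3,3]+o["tool_pos"]
x,y,w,h=150,120,270,170
s=np.mean([cams.read_camera("side") for _ in range(2)],0)[150:270,190:310]
a=cv2.resize(im[y:y+h,x:x+w],None,fx=2.9,fy=2.9,interpolation=cv2.INTER_CUBIC)
for n,P in dict(gripfront=tw(p,grip(p[3],-.014)),griproot=tw(p,grip(p[3],.02)),tabL=tw(p,[-.105,.03,.048]),tabR=tw(p,[-.105,-.03,.048]),sL=tw(p,[-.063,.081,.27]),sR=tw(p,[-.063,-.081,.27])).items():
    q=cv2.projectPoints(((np.array(P)-t)@Rc)[None],np.zeros(3),np.zeros(3),c["K"],c["dist"])[0].ravel();q=(q-[x,y])*2.9;print(n,q.round())
    cv2.circle(a,tuple(int(v) for v in q),3,(0,0,255),1)
cv2.imwrite("pics/w1.png",a)
cv2.imwrite("pics/s2.png",cv2.resize(np.clip(s*1.5,0,255).astype(np.uint8),None,fx=4.8,fy=4.8,interpolation=cv2.INTER_CUBIC))
E
```

```text
[ 0.49411737 -0.18314032  0.30560357] [-179.91651568    0.3913303  -167.94777438] tcp in tumbler [-0.2165 -0.0612  0.3056]
gripfront [565. 429.]
griproot [557. 499.]
tabL [468. 316.]
tabR [356. 316.]
sL [750. 740.]
sR [232. 746.]
```

View pics/w1.png

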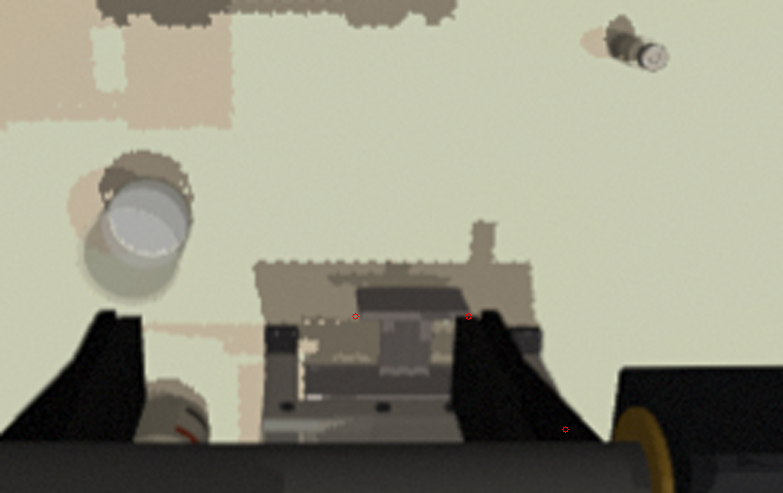

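In the wrist crop the pan tab's top front edge lies at row 313, from (358) to (468). That is within 1.5 mm of where it must be when home (predicted row 316). Beaker (145,220) and vial (652,57) are undisturbed. Next I go to the crank grip, predicted at tumbler coordinates y 48.5 mm, z 162 mm, with x held to clear the shield.

Call:
{"fn": "arm_command", "kwargs": {
  "series": "0 20 0 0 0; 0 30 0 0 0; 0 30 0 0 0; -20 20 0 0 0; -30 10 0 0 0; -30 0 0 0 0; -20 0 0 0 0; -8 0 10 0 0; 0 0 20 0 0; 0 0 30 0 0; 0 0 30 0 0; 0 0 20 0 0; 0 0 10 0 0; 0 0 0 0 0"
}}

```text
time_s: 7.53
tool_pos: [0.5721, -0.0529, 0.1784]
tool_rot: [179.9, -0.4, -168.0]
force: [-1.1, -0.1, 0.4]
grip_width: 0.0869
grasp_force: 0.0
```

```bash
cat > tt.py <<'E'
from h import *
from cell import telemetry
p=np.load("p.npy");o=telemetry.get_obs()
print("tumbler-frame TCP mm",np.round(1e3*Ro.from_euler("z",-p[2]).apply(o["tool_pos"]-[p[0],p[1],0]),1),"F_t",np.round(Ro.from_euler("z",-p[2]).apply(o["force"]),1),o["time_s"])
E
cat > look.py <<'E'
from tt import *
import sys
im=cams.read_camera("wrist");R=Ro.from_euler("xyz",o["tool_rot"],degrees=True).as_matrix();c=cams.calibration("wrist");H=c["hand_eye"]
Rc=R@H[:3,:3];t=R@H[:3,3]+o["tool_pos"];a=cv2.resize(im,(800,600),interpolation=cv2.INTER_CUBIC)
for P in (grip(p[3],-.014),grip(p[3],.0),[-.063,.081,.27],[-.063,-.081,.27],[-.063,-.081,.082]):
    q=cv2.projectPoints(((tw(p,P)-t)@Rc)[None],np.zeros(3),np.zeros(3),c["K"],c["dist"])[0].ravel()*1.5625;print(q.round())
    cv2.circle(a,tuple(int(v) for v in q),4,(0,0,255),1)
cv2.imwrite(sys.argv[1],a)
E
python3 look.py pics/w2.png
```

```text
tumbler-frame TCP mm [-113.3   50.   178.4] F_t [-1.1  0.2  0.4] 7.5333
[390. 374.]
[390. 403.]
[520. 735.]
[-107.  707.]
[184. 381.]
```

View pics/w2.png

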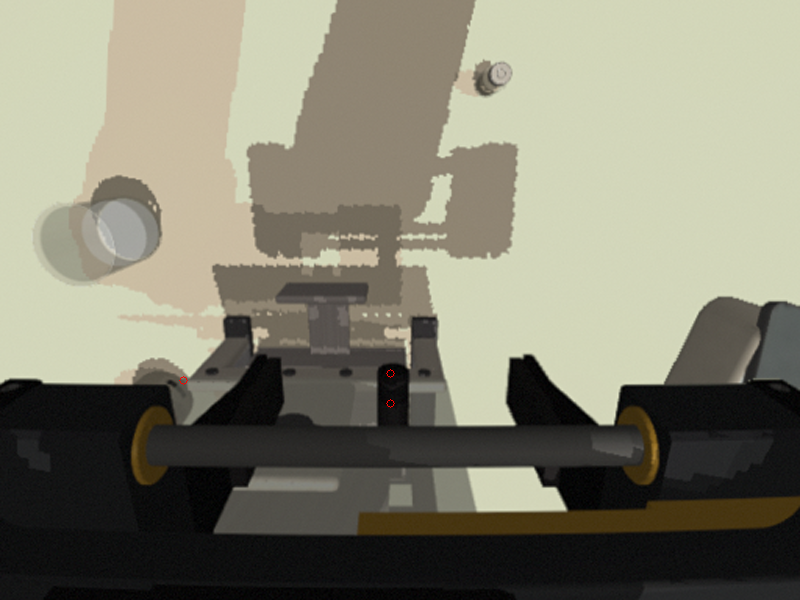

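The wrist view shows the black grip centred between the fingers. Its front end at (392,375) matches the prediction of (390,374) within 1 mm. Next I descend onto it and close.

Call:
{"fn": "arm_command", "kwargs": {
  "series": "-3 -1 0 0 0; -2 0 10 0 0; 0 0 10 0 0; 0 0 10 0 0; 0 0 5 0 0; 0 0 0 0 0; 0 0 0 0 255; 0 0 0 0 255; 0 0 0 0 255; 0 0 0 0 255; 0 0 0 0 255; 0 0 0 0 255; 0 0 0 0 255; 0 0 0 0 255",
  "squeeze": 20
}}

```text
time_s: 8.75
tool_pos: [0.5803, -0.0525, 0.1476]
tool_rot: [180.0, 0.0, -168.0]
force: [-0.2, -0.4, -0.4]
grip_width: 0.0414
grasp_force: 0.0
```

```bash
python3 tt.py; python3 - <<'E'
import numpy as np
for t in range(14,186,8):
    a=np.radians(t);b=np.radians(t+8);print(t+8,"dy %.1f dz %.1f"%(50*(np.cos(b)-np.cos(a)),-50*(np.sin(b)-np.sin(a))),end="; ")
E
```

```text
tumbler-frame TCP mm [-105.1   48.7  147.6] F_t [-0.2 -0.3 -0.4] 8.75
22 dy -2.2 dz -6.6; 30 dy -3.1 dz -6.3; 38 dy -3.9 dz -5.8; 46 dy -4.7 dz -5.2; 54 dy -5.3 dz -4.5; 62 dy -5.9 dz -3.7; 70 dy -6.4 dz -2.8; 78 dy -6.7 dz -1.9; 86 dy -6.9 dz -1.0; 94 dy -7.0 dz -0.0; 102 dy -6.9 dz 1.0; 110 dy -6.7 dz 1.9; 118 dy -6.4 dz 2.8; 126 dy -5.9 dz 3.7; 134 dy -5.3 dz 4.5; 142 dy -4.7 dz 5.2; 150 dy -3.9 dz 5.8; 158 dy -3.1 dz 6.3; 166 dy -2.2 dz 6.6; 174 dy -1.2 dz 6.9; 182 dy -0.2 dz 7.0; 190 dy 0.7 dz 6.9;
```

Call:
{"fn": "arm_command", "kwargs": {
  "series": "2 0 3 0 255; 0 0 0 0 255; 0 0 0 0 255; 0 0 0 0 255; 0 0 0 0 255; 0 0 0 0 255; 0 0 0 0 255; 0 0 0 0 255; 0 0 0 0 255; 0 0 0 0 255"
}}

```text
time_s: 9.58
tool_pos: [0.5781, -0.0525, 0.1445]
tool_rot: [180.0, -0.0, -167.9]
force: [-1.9, 2.5, 0.6]
grip_width: 0.013
grasp_force: 20.0
```

```bash
python3 tt.py
```

```text
tumbler-frame TCP mm [-107.2   49.2  144.5] F_t [-1.4  2.8  0.6] 9.5833
```

The grip is held at 13 mm opening and 20 N. I start turning over the top, 14° to 54°.

Call:
{"fn": "arm_command", "kwargs": {
  "series": "0 -1 -3.3 0 255; 0 -1.2 -3.3 0 255; 0 -3.1 -6.3 0 255; 0 -3.9 -5.8 0 255; 0 -4.7 -5.2 0 255; 0 -5.3 -4.5 0 255; 0 0 0 0 255"
}}

```text
time_s: 10.17
tool_pos: [0.5817, -0.0696, 0.175]
tool_rot: [179.7, -0.0, -167.9]
force: [-5.9, 8.5, 5.2]
grip_width: 0.0132
grasp_force: 20.0
```

```bash
python3 tt.py
```

```text
tumbler-frame TCP mm [-107.3   31.8  175. ] F_t [-4.   9.5  5.2] 10.1667
```

Call:
{"fn": "arm_command", "kwargs": {
  "series": "0 -4.5 -5.2 0 255; 0 -5.4 -4 0 255; 0 -6.7 -1.9 0 255; 0 -6.9 -1 0 255; 0 0 0 0 255"
}}

```text
time_s: 10.58
tool_pos: [0.5871, -0.0942, 0.1877]
tool_rot: [179.8, 0.0, -168.0]
force: [-5.4, 5.7, 7.5]
grip_width: 0.0131
grasp_force: 20.0
```

```bash
python3 tt.py
```

```text
tumbler-frame TCP mm [-107.1    6.5  187.7] F_t [-4.1  6.7  7.5] 10.5833
```

Call:
{"fn": "arm_command", "kwargs": {
  "series": "0 -5 -2 0 255; 0 -6 0 0 255; 0 -6.9 1 0 255; 0 -6.7 1.9 0 255; 0 -3.2 1.2 0 255; 0 -3.2 1.4 0 255; 0 0 0 0 255"
}}

```text
time_s: 11.17
tool_pos: [0.5937, -0.1254, 0.1834]
tool_rot: [179.9, 0.0, -168.0]
force: [-2.1, 3.0, 3.3]
grip_width: 0.0128
grasp_force: 20.0
```

```bash
python3 tt.py
```

```text
tumbler-frame TCP mm [-107.2  -25.4  183.4] F_t [-1.4  3.4  3.3] 11.1667
```

Call:
{"fn": "arm_command", "kwargs": {
  "series": "0 -4.5 2.6 0 255; 0 -4.2 3 0 255; 0 -3.9 3.4 0 255; 0 -3.6 3.8 0 255; 0 -3.1 4.2 0 255; 0 -2.7 4.5 0 255; 0 0 0 0 255; 0 0 0 0 255; 0 0 0 0 255"
}}

```text
time_s: 11.92
tool_pos: [0.598, -0.1459, 0.1609]
tool_rot: [179.9, -0.0, -167.9]
force: [-2.6, 4.0, 0.7]
grip_width: 0.0135
grasp_force: 20.0
```

```bash
python3 tt.py
```

```text
tumbler-frame TCP mm [-107.2  -46.3  160.9] F_t [-1.7  4.4  0.7] 11.9167
```

Call:
{"fn": "arm_command", "kwargs": {
  "series": "0 -2 4.8 0 255; 0 -1.6 5 0 255; 0 -1 5 0 255; 0 -0.5 5 0 255; 0 0 4 0 255; 0 0 0 0 255; 0 0 0 0 255; 0 0 0 0 255; 0 0 0 0 255"
}}

```text
time_s: 12.67
tool_pos: [0.5985, -0.1477, 0.1372]
tool_rot: [179.6, -0.1, -167.8]
force: [-5.6, 9.1, 3.8]
grip_width: 0.0131
grasp_force: 20.0
```

```bash
python3 tt.py; python3 - <<'E'
from h import *
o=[]
for n,(x,y,w,h) in {"scene":(185,115,150,150),"side":(175,155,150,150)}.items():
    im=np.mean([cams.read_camera(n) for _ in range(2)],axis=0)[y:y+h,x:x+w]
    o.append(cv2.resize(np.clip(im*1.6,0,255).astype(np.uint8),(400,400),interpolation=cv2.INTER_CUBIC))
cv2.imwrite("pics/both.png",np.hstack(o))
E
```

```text
tumbler-frame TCP mm [-107.1  -48.2  137.2] F_t [-3.6 10.1  3.8] 12.6667
```

View pics/both.png

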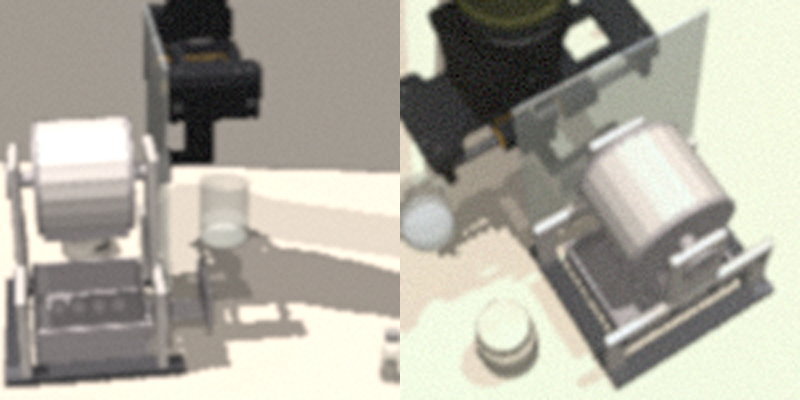

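The left half of the picture shows the closed side of the drum up and all four balls in the pan at (58-118,305). Beaker and jar are standing. I relax the side load, open, and lift off.

Call:
{"fn": "arm_command", "kwargs": {
  "series": "0 2 0.5 0 255; 0 0 0 0 255; 0 0 0 0 150; 0 0 0 0 100; 0 0 0 0 80; 0 0 0 0 80; 0 0 0 0 80; 0 0 0 0 80; 0 0 0 0 80; 0 0 0 0 80; 0 0 0 0 80; 0 0 0 0 80"
}}

```text
time_s: 13.87
tool_pos: [0.599, -0.1497, 0.1357]
tool_rot: [-180.0, -0.0, -168.0]
force: [-0.6, 0.5, -0.3]
grip_width: 0.0589
grasp_force: 0.0
```

Call:
{"fn": "arm_command", "kwargs": {
  "series": "0 0 -5 0 80; 0 0 -10 0 80; 0 0 -20 0 80; 0 0 -30 0 80; 0 0 -40 0 80; 0 0 -40 0 80; 20 0 -20 0 80; 35 0 0 0 80; 35 0 0 0 80; 20 0 0 0 80; 0 0 0 0 80; 0 0 0 0 80; 0 0 0 0 80"
}}

```text
time_s: 14.95
tool_pos: [0.4922, -0.1721, 0.3016]
tool_rot: [180.0, 0.1, -167.9]
force: [-0.1, 0.3, 0.1]
grip_width: 0.0596
grasp_force: 0.0
```

```bash
python3 - <<'E'
from h import *
from cell import telemetry
p=np.load("p.npy");o=telemetry.get_obs();print(o["force"],o["tool_pos"],o["time_s"])
out=[]
for n in("scene","side"):
    x,y=OFF[n]
    im=np.mean([cams.read_camera(n) for _ in range(2)],axis=0)
    im=np.clip(im*1.6,0,255).astype(np.uint8)[y:y+150,x:x+150]
    a=cv2.resize(im,(400,400),interpolation=cv2.INTER_CUBIC)
    for P in (grip(np.pi,-.014),[-.105,.03,.048],[-.105,-.03,.048]):
        q=(proj(n,tw(p,P))[0]-[x,y])*400/150; cv2.circle(a,tuple(int(v) for v in q),4,(0,0,255),1)
    out.append(a)
cv2.imwrite("pics/end.png",np.hstack(out))
E
```

```text
[-0.11403648  0.34508518  0.11394758] [ 0.49218918 -0.17212039  0.30158436] 14.95
```

View pics/end.png

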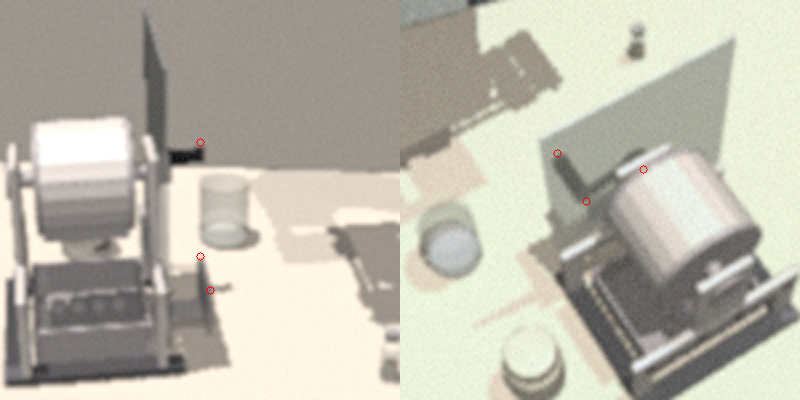

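All four balls are in the pan, the tab is at its home marks, and the bystanders stand. The grip end in the scene view, (203,155), is lower than the 180° mark at (200,142), so the drum may be past straight down. I'll measure that from the pixels.

```bash
python3 - <<'E'
from h import *
p=np.load("p.npy")
im=np.mean([cams.read_camera("scene") for _ in range(3)],0).mean(2)
x,y=OFF["scene"];r=im[y+50:y+66,x+62:x+80]
m=(r<40); ys,xs=np.nonzero(m); xs=xs+x+62; ys=ys+y+50
print(r.min().round(),len(xs),"right end",xs.max(),"v mean of right part",ys[xs>xs.max()-6].mean(), "u mean",xs.mean())
for th in (170,180,185,190,195,200):
    print(th,proj("scene",tw(p,[grip(np.radians(th),d) for d in(-.014,-.007)])).round(1).tolist())
E
```

```text
8.0 45 right end 260 v mean of right part 172.71428571428572 u mean 254.4
170 [[260.2, 165.3], [257.2, 165.5]]
180 [[260.1, 168.6], [257.2, 168.8]]
185 [[260.2, 170.3], [257.2, 170.5]]
190 [[260.2, 172.1], [257.2, 172.3]]
195 [[260.3, 173.9], [257.3, 174.1]]
200 [[260.3, 175.8], [257.4, 176.0]]
```

The drum stands at about 191°. That is within the limit, but correcting it is cheap: I regrasp, raise the grip 9 mm, and release.

Call:
{"fn": "arm_command", "kwargs": {
  "series": "-20 0 0 0 80; -35 0 0 0 80; -35 0 0 0 80; -20 0 20 0 80; 0 0 40 0 80; 0 0 40 0 80; 0 0 30 0 80; 0 0 20 0 80; 0 0 10 0 80; 0 0 3 0 80; 0 0 0 0 255; 0 0 0 0 255; 0 0 0 0 255; 0 0 0 0 255; 0 0 0 0 255; 0 0 0 0 255; 0 0 0 0 255; 0 0 0 0 255; 0 0 0 0 255; 0 0 0 0 255"
}}

```text
time_s: 16.97
tool_pos: [0.5987, -0.1476, 0.1379]
tool_rot: [179.8, -0.0, -167.9]
force: [-2.4, 4.9, 3.0]
grip_width: 0.0132
grasp_force: 20.0
```

Call:
{"fn": "arm_command", "kwargs": {
  "series": "0 0 0 0 255; 0 0 0 0 255; 0 0 -3 0 255; 0 0 -3 0 255; 0 0 -3 0 255; 0 0 0 0 255; 0 0 0 0 255"
}}

```text
time_s: 17.55
tool_pos: [0.5989, -0.1485, 0.1465]
tool_rot: [179.9, -0.0, -167.9]
force: [-0.6, 5.3, -3.8]
grip_width: 0.0129
grasp_force: 20.0
```

```bash
python3 tt.py
```

```text
tumbler-frame TCP mm [-106.8  -49.1  146.5] F_t [ 0.5  5.3 -3.8] 17.55
```

Call:
{"fn": "arm_command", "kwargs": {
  "series": "0 1 0 0 150; 0 0 0 0 100; 0 0 0 0 80; 0 0 0 0 80; 0 0 0 0 80; 0 0 0 0 80; 0 0 0 0 80; 0 0 0 0 80; 0 0 0 0 80; 0 0 -5 0 80; 0 0 -10 0 80; 0 0 -30 0 80; 0 0 -40 0 80; 0 0 -40 0 80; 0 0 -30 0 80; 30 0 0 0 80; 35 0 0 0 80; 35 0 0 0 80; 10 0 0 0 80; 0 0 0 0 80"
}}

```text
time_s: 19.22
tool_pos: [0.4891, -0.1734, 0.3036]
tool_rot: [179.9, 0.2, -168.1]
force: [1.1, -0.6, 0.8]
grip_width: 0.0597
grasp_force: 0.0
```

```bash
python3 - <<'E'
from h import *
from cell import env,telemetry
im=np.mean([cams.read_camera("scene") for _ in range(3)],0).mean(2)
x,y=OFF["scene"];r=im[y+45:y+66,x+62:x+80]
ys,xs=np.nonzero(r<40); xs=xs+x+62; ys=ys+y+45
v=ys[xs>xs.max()-6].mean();print(len(xs),xs.max(),v,telemetry.get_obs()["force"])
if 166<v<172.5: print(env.sign_off())
E
```

```text
48 260 169.5 [0.65308741 0.37670886 0.80944039]
the job is handed in; nothing more can be done
None
```

I've handed the job in: the pan is home, the drum is left with its port about 3° from straight down, all four balls are in the pan, and the beaker, jar and vial were still in place in the last pictures; the hand-in gave no verdict.

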